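Clear the blade stop off the glass-cutting jig

ROBOT

A 6-joint arm with a two-finger parallel gripper is mounted at the origin on the work surface. World frame = base frame: x ahead of the robot, y to its left, z up, the work surface at z = 0. Lengths are in mm, angles in rad, forces in N, time in s.
With the tool pointing down it reaches from about 275 to 825 mm from the base axis. Payload 5.2 kg.
Tool frame: the origin (TCP) lies at the very end of the fingers, on their centre line; the grasp point (between the pads) lies 19 mm behind it; z points along the fingers, y is the line along which they close (so a half turn about z gives the same grasp; the last joint's range is limited). The gripper opens to 93 mm and grips with 3 to 60 N. Pads are 15 mm wide; open, the fingers measure 128 mm over their backs; the gripper's body (75 mm by 188 mm) begins 65 mm behind the grasp point.
Start: joints at [-1.403, 0.259, 1.535, -0, 1.348, -0.203], TCP at [199.319, -512.618, 218.653] pointing down, gripper open.
Joint ranges: [-3.14, 3.14], [-0.91, 2.08], [0.19, 2.58], [-1.22, 4.36], [0.22, 2.71], [-3.12, 3.12]. Speed limits (rad/s): [2.57, 2.57, 3.14, 3.14, 3.14, 3.14].

INTERFACE

Orientations are given as [roll, pitch, yaw] about the fixed x, y, z axes, in that order (R = Rz(yaw) Ry(pitch) Rx(roll)).
In Python, from bench import robot gives the robot as it stands. The module is installed in compiled form; this text tells all that it offers. Calls block until the motion is done:
- robot.move_ptp(position, orientation): joint-space move of the TCP to a pose.
- robot.move_linear(position, ori=None, speed=150, f_stop=None): straight line of the TCP; ori=None keeps the orientation; speed is the mean speed in mm/s. With f_stop (N) it stops when the force on the tool has changed by that much, and returns True; else False.
- robot.move_j(angles): joint-space move.
- robot.move_gripper(opening): opening from 0.0 (shut) to 1.0 (fully open); the grip force is fixed at half the most; returns when the fingers have stopped.
- robot.sleep(seconds).
- robot.inverse_kinematics(position, orientation): joint angles nearest the present ones, or None.
- robot.get_image(name): name is "scene" or "top" or "wrist"; returns a dict with "img" (480x640x3 uint8, blue, green, red), "fovy" (degrees; the focal length in pixels is half the picture's height over the tangent of half this angle, whatever the lens; pixels are square), "cx", "cy" (the principal point, pixels), "eye" and "orientation" of the camera in the world. Camera axes: x right, y down, z forward; pixel columns grow to the right and rows downward; lengths in mm; the calibration is good to about 2 mm. A picture is of the moment at which its call begins. There is no depth.
A pose or a line that the arm cannot do raises robot.MotionError and nothing moves.
- robot.hand_in(): hands the job in; it is judged then, once.
Readings, each from a call of its own:
- robot.current_t(): time.
- robot.current_qpos(): joint angles.
- robot.current_joint_vel(): joint speeds.
- robot.current_joint_efforts(): joint torques, N m.
- robot.current_tcp_pos(): TCP position.
- robot.current_eef_rot(): TCP orientation.
- robot.current_contact_force(): force on the tool from outside, world axes, zero at the start.
- robot.current_ft_torque(): the same for the moment, N m.
- robot.current_gripper_width(): opening from 0.0 (shut) to 1.0 (fully open).
- robot.current_finger_force(): force on a finger pad.
Only numpy, scipy, OpenCV 4.12 (cv2) and the standard library are available. Lean on these libraries where they do the work, as an engineer would, in place of code of your own. Each camera call takes 0.05 s, during which the arm holds its last target. There are 200 camera calls.

TASK

The stop with the tall flat blade is no longer needed on the glass-cutting jig. Slide it along its T-slot to the open end, lift it out there, and set it down standing upright in the empty half of the parts tray, lowering it all the way to the tray floor before letting go. Leave the other stop, the one with the round knob, where it is.

Things in the scene. Friction and masses are not known exactly. Their poses are not given: they have to be found in the camera images.
- blade_stop: Steel stop to remove, 0.25 kg: foot 40 x 34 x 8 mm (x, y, z), neck 12 x 10, then an upright flat blade 44 long (x), 12 thick (y), 24 to 72 mm above the underside. Origin: centre of the underside; x along the slot to its open end, z up. Stands loose in either slot, 80 to 150 mm short of the open end; slides easily (waxed). Fingertips clear the jig from 20 mm above the underside.
- knob_stop: Steel stop to leave alone, loose in the other slot: same foot, but a round knob, 33 mm across, 24 to 46 mm above the underside, with a 12 mm stub up to 56 mm. Origin: centre of the underside.
- jig: Fixed grey board 260 x 180 x 8 mm, origin centre of underside, z up. Two aluminium T-slots along x, centred at y = -45, +45; floor z = 8; 42 wide and 14 high inside; lips leave an 18 gap, tops at z = 28. Slots run from a bar at x = -120 to their open ends at x = +60; beyond, to x = +130, the board is bare: a stop with origin past x = +80 lifts straight out.
- empty_half (a point): Centre of the inner floor (4 mm above the bench) of the tray's empty half. Fixed dark steel tray 220 x 150 mm (x, y), 22 high, walls 4, one dividing wall across the middle; each half 104 x 142 inside. x points away from the other half, which holds two flat pieces of glass; z up.

How it is judged:
By the outcome, as a careful person would: the job done as asked, in the order asked, and still so for the second after the job is handed in, with the robot touching nothing.
It also fails if it takes over 38 s, if anything falls off the work surface, if the arm or the gripper's body presses on something with over 40 N, if the wrist force passes 120 N, or if a joint passes its speed limit or range.

## Working session

There is one attempt and no reset: what is moved stays moved. The work goes in short steps, each a Python script; the robot and the scene stay as the last script left them, time stands still between calls to the robot, and variables do not carry over. Pictures are saved under pics/ and viewed, at most 10 in all, crops included, and the job is handed in when it is done.

```bash
mkdir -p pics
python3 - <<'E'
from bench import robot
import cv2
for n in ("scene","top"):
    d=robot.get_image(n); cv2.imwrite(f"pics/{n}0.png",d["img"]); print(n,{k:v for k,v in d.items() if k!="img"})
E
```

```text
scene {'fovy': 56.63502281752222, 'cx': 318.02774903979974, 'cy': 245.29356829246922, 'eye': array([1084.45857442,  283.42098772,  829.42920479]), 'orientation': array([-2.47178056, -0.00873909,  2.112568  ])}
top {'fovy': 46.640738078455904, 'cx': 328.53942409289056, 'cy': 240.17529416371573, 'eye': array([ 463.88035969,  -45.30796806, 1023.02004042]), 'orientation': array([-3.05855654,  0.03996341, -1.59078836])}
```

View pics/top0.png

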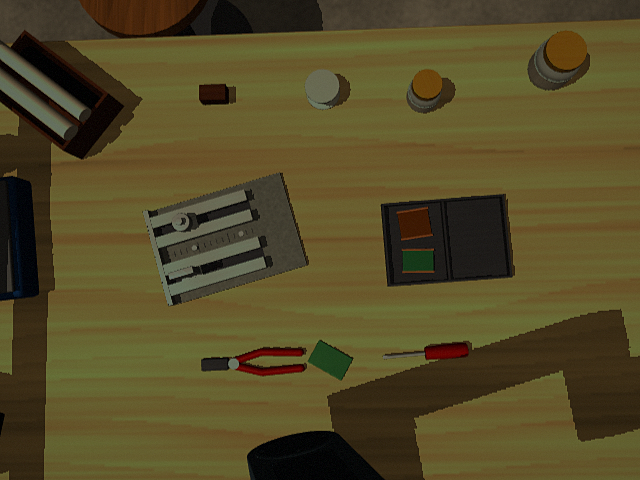

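View pics/scene0.png

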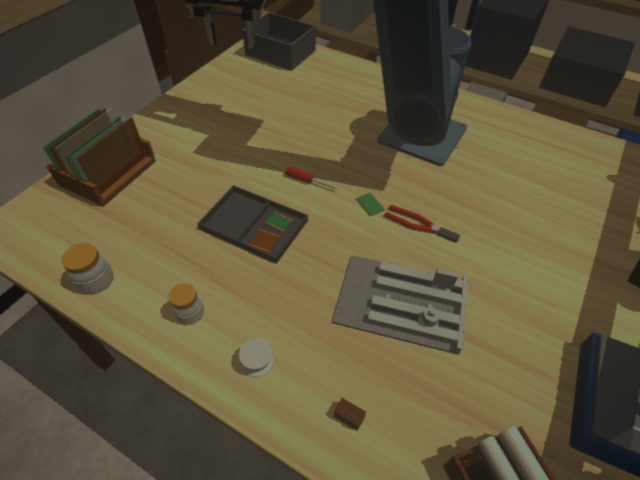

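Top view: the jig has corners at about (145,211), (281,173), (308,264), (168,305), with its open end to the right. The blade is at about (183,271) in the lower slot and the knob at (181,221) in the upper. The tray's corners are (382,204), (505,195), (513,277), (388,286), and its right half is empty.

```bash
cat > h.py <<'E'
from bench import robot
import numpy as np, cv2
from scipy.spatial.transform import Rotation as R
def ray(d,px,z):
    f=d["img"].shape[0]/2/np.tan(np.radians(d["fovy"])/2)
    v=R.from_euler("xyz",d["orientation"]).apply([(px[0]-d["cx"])/f,(px[1]-d["cy"])/f,1])
    return d["eye"]+v*(z-d["eye"][2])/v[2]
def down(yaw): return [np.pi,0,yaw]   # tool x at angle yaw
E
python3 - <<'E'
from h import *
np.set_printoptions(precision=1,suppress=True)
d=robot.get_image("top")
J=np.array([ray(d,p,8)[:2] for p in [(145,211),(281,173),(308,264),(168,305)]])
T=np.array([ray(d,p,22)[:2] for p in [(382,204),(505,195),(513,277),(388,286)]])
for n,c in(("jig",J),("tray",T)):
    x=(c[1]-c[0]+c[2]-c[3]); print(n,c.tolist(),c.mean(0),"sizes",np.linalg.norm(np.roll(c,-1,0)-c,axis=1),"yaw",np.arctan2(x[1],x[0]))
print("blade top",ray(d,(183,271),80),"knob",ray(d,(181,221),54))
print(robot.current_eef_rot(),robot.current_t())
yj=np.arctan2(*( (J[1]-J[0]+J[2]-J[3])[::-1]))
b=ray(d,(183,271),80)
for yaw in (yj,yj+np.pi):
    print(yaw,robot.inverse_kinematics([b[0],b[1],300],down(yaw)), robot.inverse_kinematics([*T[1:3].mean(0),100],down(yaw)))
E
```

```text
jig [[611.7536617087472, 334.7388363029154], [676.3585031503349, 79.3558119123805], [506.4225089181918, 32.00085997964908], [436.7899244623135, 290.61448915437734]] [557.8 184.2] sizes [263.4 176.4 267.8 180.4] yaw -1.3153382746277498
tray [[611.4232204915511, -105.0051103626193], [622.005287645753, -325.4978850798909], [474.93429583143313, -332.7560262481817], [463.464307507382, -111.55757913446662]] [ 543.  -218.7] sizes [220.7 147.2 221.5 148.1] yaw -1.5209113413407391
blade top [496.1 241.   80. ] knob [585.5 252.7  54. ]
[-3.1 -0.   0.4] 0.15
-1.3153382746277498 None [-0.7  0.5  1.5 -0.   1.2  2.2]
1.8262543789620433 [ 0.3  0.2  1.4  0.   1.5 -0. ] [-0.7  0.5  1.5  0.   1.2 -1. ]
```

Run:
```python
from h import *
robot.move_ptp([496,241,230],down(1.826))
d=robot.get_image("wrist"); cv2.imwrite("pics/w1.png",d["img"]); np.save("w1.npy",d,allow_pickle=True)
print(d["eye"],d["orientation"],d["fovy"],robot.current_tcp_pos(),robot.current_t(),robot.current_gripper_width())
```

```text
[478.5160932  306.78125385 396.9059568 ] [ 2.89013653e+00 -7.64636144e-04  2.54342033e-01] 59.45924710494262 [496.40679087 240.24406324 229.94915003] 3.05 0.999967103154931
```

View pics/w1.png

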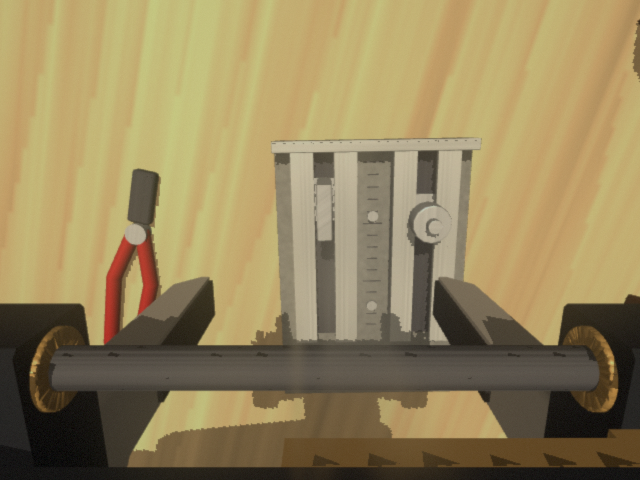

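The wrist view shows the blade's top at about (316–332, 180–241) between the left lips, and the knob at (431,223) in the other slot. I'll crop closer for exact edges.

Run:
```python
import cv2
i=cv2.imread("pics/w1.png")[130:280,260:400]
cv2.imwrite("pics/w1c.png",cv2.convertScaleAbs(cv2.resize(i,None,fx=4,fy=4,interpolation=cv2.INTER_CUBIC),alpha=1.3))
```

```text
(no output)
```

View pics/w1c.png

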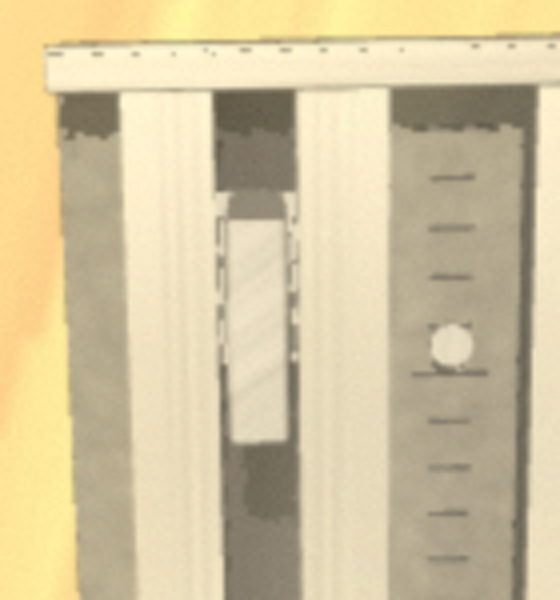

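Crop: the blade's top face has corners (228,220), (283,219), (288,440), (232,443). The slot's gap edges run from (213,92) to (223,598) on the left and (297,92) to (300,598) on the right.

Run:
```python
from h import *
np.set_printoptions(precision=1,suppress=True)
d=np.load("w1.npy",allow_pickle=True).item()
P=lambda u,v,z: ray(d,(u/4+260-.4,v/4+130-.4),z)[:2]
B=np.array([P(*p,80) for p in [(228,220),(283,219),(288,440),(232,443)]])
print("blade",B.mean(0),np.linalg.norm(np.roll(B,-1,0)-B,axis=1))
a=B[2]+B[3]-B[0]-B[1]; print("yaw blade",np.arctan2(a[1],a[0]))
G=[P(*p,28) for p in [(213,92),(297,92),(300,598),(223,598)]]
print("gap",np.linalg.norm(G[0]-G[1]),np.linalg.norm(G[2]-G[3]))
m0=(G[0]+G[1])/2;m1=(G[2]+G[3])/2; s=m1-m0; L=np.linalg.norm(s); s/=L; n=np.array([-s[1],s[0]])
print("slot",m0,m1,L,"yaw",np.arctan2(s[1],s[0]),"blade along/off",(B.mean(0)-m0)@s,(B.mean(0)-m0)@n)
```

```text
blade [494.8 247.3] [10.4 43.1 10.9 43.5]
yaw blade -1.296134468874126
gap 18.092291565087976 17.900505364351215
slot [483.6 288.3] [514.1 177. ] 115.4614927761441 yaw -1.303368552648665 blade along/off 42.52979022340667 -0.062470770860289335
```

Run:
```python
from h import *
np.set_printoptions(precision=1,suppress=True)
yaw=-1.304; s=np.array([np.cos(yaw),np.sin(yaw)]); b=np.array([494.8,247.3]); o=down(yaw+np.pi)
robot.move_gripper(0.5)
robot.move_ptp([*b,110],o)
hit=robot.move_linear([*b,40],speed=70,f_stop=8)
print("hit",hit,robot.current_tcp_pos(),robot.current_contact_force())
if not hit:
    robot.move_gripper(0.0)
    print("grip",robot.current_gripper_width()*93,robot.current_finger_force(),robot.current_contact_force())
    p=robot.current_tcp_pos()
    h=robot.move_linear([*(b+s*30),p[2]],speed=60,f_stop=15)
    print("slid",h,robot.current_tcp_pos(),robot.current_contact_force(),robot.current_gripper_width()*93)
print(robot.current_t())
```

```text
hit False [495.2 247.4  40.4] [-0.3  0.1  0.7]
grip 11.653292061944022 30.000174343585968 [-0.7  0.6  1.3]
slid False [502.9 217.9  40.1] [ 0.1 -0.9  0.4] 11.518762299000345
6.9417
```

Run:
```python
from h import *
np.set_printoptions(precision=1,suppress=True)
yaw=-1.304; s=np.array([np.cos(yaw),np.sin(yaw)]); b=np.array([494.8,247.3])
e=b+s*171
h=robot.move_linear([*e,40.1],speed=80,f_stop=15)
print("slid",h,robot.current_tcp_pos(),robot.current_contact_force(),robot.current_gripper_width()*93)
d=robot.get_image("top"); cv2.imwrite("pics/t2.png",cv2.resize(d["img"][130:330,110:540],None,fx=1.8,fy=1.8))
if not h:
    h=robot.move_linear([*e,130],speed=80,f_stop=15)
    print("lift",h,robot.current_tcp_pos(),robot.current_contact_force(),robot.current_gripper_width()*93)
d=robot.get_image("scene"); cv2.imwrite("pics/s2.png",cv2.resize(d["img"][150:370,180:500],None,fx=2.2,fy=2.2))
print(robot.current_t())
```

```text
slid False [539.8  82.6  40.1] [-0.2  0.4 -0.3] 11.880966340817736
lift False [539.4  82.4 129.3] [-0.7 -0.  -3.6] 11.741075989319905
10.2333
```

View pics/s2.png

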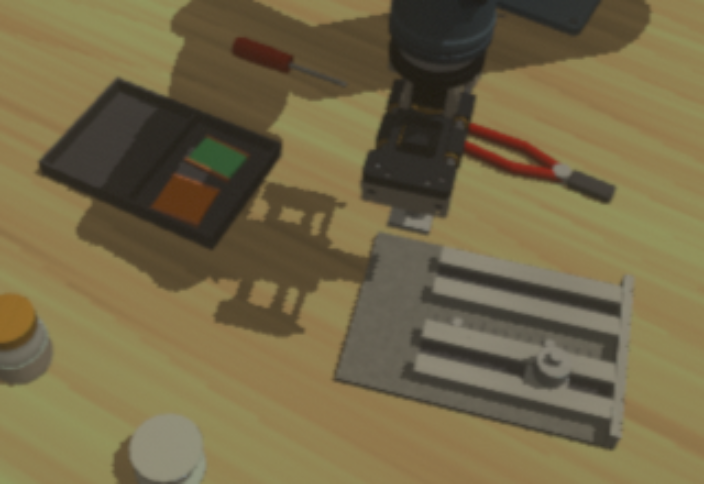

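The scene view shows the stop held clear of the jig, its foot at (410,220), and the slot empty. The knob stop is unmoved at (550,365). I'll carry the stop to the tray and lower it.

Run:
```python
from h import *
np.set_printoptions(precision=1,suppress=True)
e=[545.7,-272.6]; o=down(-1.521+np.pi)
robot.move_linear([*e,130],o,speed=150); robot.sleep(.3)
robot.move_linear([*e,60],speed=80)
robot.sleep(.3); f0=robot.current_contact_force()
h=robot.move_linear([*e,32],speed=15,f_stop=6)
print("down",h,robot.current_tcp_pos(),f0,robot.current_contact_force(),robot.current_gripper_width()*93,robot.current_t())
d=robot.get_image("scene"); cv2.imwrite("pics/s3.png",cv2.resize(d["img"][140:300,150:350],None,fx=3.5,fy=3.5))
```

```text
down True [ 545.8 -272.7   36.1] [-0.2  0.8 -3.2] [1.5 0.1 5.7] 11.961393690388512 15.8
```

View pics/s3.png

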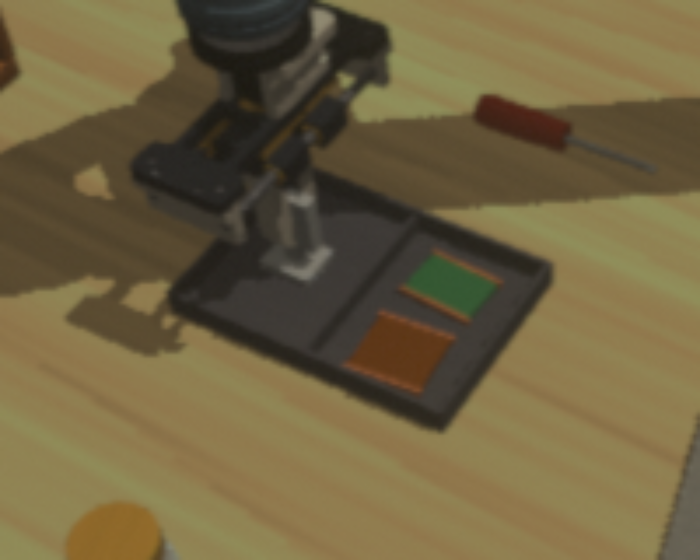

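The stop's foot is at (303,258), on the floor of the empty half and upright. Contact came at TCP z = 36.1, as expected. I'll release it and retreat.

Run:
```python
from h import *
np.set_printoptions(precision=1,suppress=True)
robot.move_gripper(0.4)
robot.move_linear([545.7,-272.6,150],speed=80)
robot.move_linear([400,-150,250],speed=150)
print(robot.current_contact_force(),robot.current_t())
d=robot.get_image("scene"); cv2.imwrite("pics/s4.png",cv2.resize(d["img"][150:370,180:500],None,fx=2.2,fy=2.2))
```

```text
[ 0.1 -0.6 -0.4] 19.6583
```

View pics/s4.png

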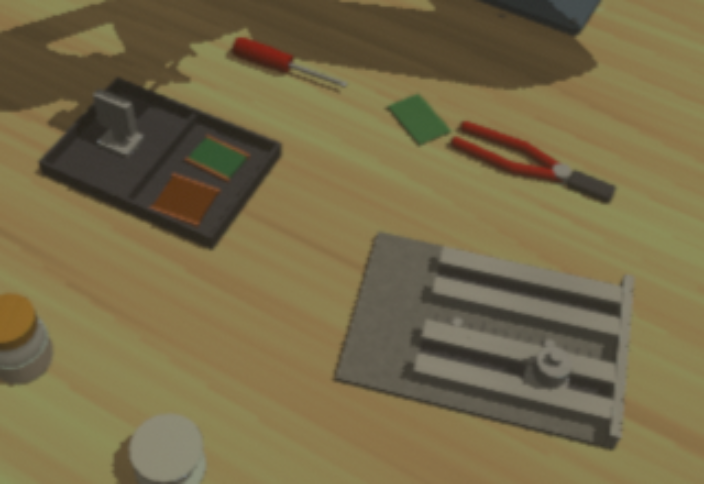

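The blade stop stands upright in the empty half at (120,125). The knob stop is unmoved at (550,365).

```bash
python3 -c "
from bench import robot
print(robot.hand_in())"
```

```text
the job is handed in; nothing more can be done
None
```

The job is handed in: the blade stop was slid to the slot's open end, lifted out, lowered to the floor of the tray's empty half and left standing upright there; the knob stop is where it was, and the run took about 20 s.

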